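Park the index pin and run the angle plate slide to its stop

TASK

Two slides on short rails are each locked by a spring pin with a T handle. On the one that carries the angle plate, pull the T handle straight up, give it a quarter turn either way and let it down so that the pin stays out in its rest notch; then run that slide along its rail until the angle plate meets the stop block, and leave it there with the pin still parked out. Leave the slide with the V-block as it is, locked.

Things in the scene. Friction and masses are not known exactly. Their poses are not given: they have to be found in the camera images.
- angle_handle (a point): Centre of the dark steel T handle (bar 56 long, 12 thick, 18 tall, mm) of the pin on the slide with the angle plate (L-shaped, ribbed iron, its upright 45 tall at the stop end). 102 above the table when locked; x along the bar, z up. An 8 mm stem joins it to a slotted 40 x 40 steel boss, top 73 above the table, 20 below the bar; no taller thing within 45 of the stem. Keeping hold of it while sliding is fine.
- angle_lift (a joint): Lift of that handle and pin, m: 0 = locked (pin 10 mm deep in the rail), at most 0.022. A spring pulls it down: 8 N at 0, 12 N at 0.018. At 0.016 or more its cross pin clears the ridges beside the boss's slot and the handle can turn. Let down after the turn it rests by itself in the wide notch at 0.013 (handle centre 115 mm above the table).
- angle_turn (a joint): Turn of that handle about the vertical, rad: 0 = locked, bar along the rail, cross pin in the slot; positive counter-clockwise from above; range 1.75 either way. The rest notch takes it from about 0.85 to 1.75 either way, middle 1.57.
- angle_rail: Fixed rail of the angle plate slide, foot 280 x 90 mm; origin at the centre of its underside, x along the rail to the dark stop block (70 wide, top 62 above the table, from x = 87 to 115). The slide (grey block 130 x 70, top 45 above the table) starts with the handle at x = -85 and runs 70 in +x to the handle at -15, where the angle plate meets the stop. Takes about 3 N, stays where left.
- vee_handle (a point): Centre of the T handle of the other, otherwise equal unit, whose slide carries a steel block with a V groove in its top: not to be moved.

How it is judged:
By the outcome, as a careful person would: the job done as asked, in the order asked, and still so for the second after the job is handed in, with the robot touching nothing.
It also fails if it takes over 40 s, if anything falls off the work surface, if the arm or the gripper's body presses on something with over 40 N, if the wrist force passes 120 N, or if a joint passes its speed limit or range.

ROBOT

A 6-joint arm with a two-finger parallel gripper is mounted at the origin on the work surface. World frame = base frame: x ahead of the robot, y to its left, z up, the work surface at z = 0. Lengths are in m, angles in rad, forces in N, time in s.
With the tool pointing down it reaches from about 0.35 to 0.975 m from the base axis. Payload 4.9 kg.
Tool frame: the origin (TCP) lies midway between the tips of the shut fingers; the grasp point (between the pads) lies 19 mm behind it; z points along the fingers, y is the line along which they close (so a half turn about z gives the same grasp; the last joint's range is limited). The gripper opens to 85 mm and grips with 20 to 120 N. Pads are 22 mm wide; open, the fingers measure 114 mm over their backs; the gripper's body (76 mm by 85 mm) begins 54 mm behind the grasp point. The pads swing forward as they close: fully open they stand 13 mm farther back than shut.
Start: joints at [-1.323, 0.053, 1.613, -0, 1.476, -0.119], TCP at [0.224, -0.583, 0.231] pointing down, gripper open.
Joint ranges: [-3.01, 3.01], [-1.01, 2.22], [0.06, 2.58], [-1.02, 4.17], [0.09, 2.62], [-3.14, 3.14]. Speed limits (rad/s): [2.57, 2.57, 3.14, 3.14, 3.14, 3.14].

INTERFACE

Orientations are given as a unit quaternion [w, x, y, z].
In Python, from plant import * gives the robot as it stands.
- The arm moves only by the tool jog_arm, never from a script. Its argument "targets" is a list of rows, each a list of 3 entries, a list of its own where there are three numbers: the shift along the tool's x, y, z in units of 25 mm (1.0 is 25 mm), then the turn, a rotation vector about the tool's x, y, z in units of 8 degrees (1.0 is 8 degrees), then the opening in per cent of the stroke, from 0 (shut) to 100 (fully open). A call has 1 to 8 rows; each row is the pose to reach, as a shift and turn from the pose commanded when the call began, along the tool's axes at that moment; what a row does not reach only later rows make up. A row lasts 1/8 s, in which the tool goes at most 62.5 mm and 10.7 degrees, less where a joint would pass 70% of its speed; a pose out of reach is approached as far as the arm can. A call with a gripper value outside its range is refused whole. The fingers move at their own pace and stop on an object; the grip force is fixed at half the most. Time passes only in rows, so rows that repeat a pose let the fingers close. It gives the time, the measured TCP pose, the force, the opening and the grip force at its end, in the units of the state.
- state(): the state, without advancing time (a new reading comes with each control period).
- grab_frame(name): name is "scene" or "side" or "wrist"; returns (picture, depth): 420x560x3 uint8, red, green, blue; 420x560 float32, m along the optical axis (not along the pixel's ray), 0 where there is no reading.
- camera_params(name): a dict with "fovy" (degrees; the focal length in pixels is half the picture's height over the tangent of half this angle, whatever the lens; pixels are square), "cx", "cy" (the principal point, pixels), "dist" ([k1, k2, p1, p2, k3] as OpenCV has them; the pictures are not rectified), "rvec" (rotation vector, rad) and "tvec" (3), from world to camera coordinates, as OpenCV has them; the wrist camera has in their place "hand_eye" (4x4, takes a point from camera to tool coordinates, whose origin is the TCP and whose axes are the flange's). Camera axes: x right, y down, z forward; pixel columns grow to the right and rows downward; lengths in m; the calibration is good to about 2 mm. A picture is of the moment at which its call begins: read the wrist's pose just before it. camera_params takes no time and is no camera call.
- job_done(): hands the job in; it is judged then, once.
The state is a dict: "time": time; "joint_pos": joint angles; "joint_vel": joint speeds; "joint_efforts": joint torques, N m; "tool_pos": TCP position; "tool_rot": TCP orientation; "contact_force": force on the tool from outside, world axes, zero at the start; "ft_torque": the same for the moment, N m; "gripper_width": opening from 0.0 (shut) to 1.0 (fully open); "grasp_force": force on a finger pad.
Only numpy, scipy, OpenCV 4.12 (cv2) and the standard library are available. Lean on these libraries where they do the work, as an engineer would, in place of code of your own. Each camera call takes 0.05 s, during which the arm holds its last target. There are 200 camera calls.

## Working session

There is one attempt and no reset: what is moved stays moved. The work goes in short steps, Python scripts to look and compute and a tool call to move; the robot and the scene stay as the last step left them, time stands still between calls to the robot, and variables do not carry over. Pictures are saved under pics/ and viewed, at most 10 in all, crops included, and the job is handed in when it is done.

Besides the shell and the picture viewer there is one more tool, called after "Emit:" in YAML: its name, and indented under it one key for each argument. jog_arm: Moves the arm, as the interface text tells. Its arguments: {"type":"object","properties":{"targets":{"type":"array"}},"required":["targets"]}

```bash
mkdir -p pics; cat > h.py <<'E'
from plant import *
import numpy as np, cv2
from scipy.spatial.transform import Rotation as R
def K(p):
    f=210/np.tan(np.radians(p['fovy'])/2); return np.array([[f,0,p['cx']],[0,f,p['cy']],[0,0,1.]])
def tf(name,s=None):
    p=camera_params(name)
    if 'hand_eye' in p:
        q=s['tool_rot']; T=np.eye(4); T[:3,:3]=R.from_quat([q[1],q[2],q[3],q[0]]).as_matrix(); T[:3,3]=s['tool_pos']
        return p,T@np.array(p['hand_eye'])
    Rm=cv2.Rodrigues(np.array(p['rvec'],float))[0]; T=np.eye(4); T[:3,:3]=Rm.T; T[:3,3]=-Rm.T@np.array(p['tvec'],float).ravel(); return p,T
def ray(p,T,uv):
    n=cv2.undistortPoints(np.array([[uv]],float),K(p),np.array(p['dist'],float))[0,0]
    return T[:3,3],T[:3,:3]@np.array([n[0],n[1],1.])
def atz(p,T,uv,z):
    o,d=ray(p,T,uv); return o+d*(z-o[2])/d[2]
def atd(p,T,uv,dep):
    o,d=ray(p,T,uv); return o+d*dep
def snap(name,tag):
    s=state(); im,d=grab_frame(name); cv2.imwrite(f'pics/{tag}.png',im[:,:,::-1]); np.save(f'pics/{tag}.npy',d)
    p,T=tf(name,s); np.savez(f'pics/{tag}_T.npz',T=T); return im,d
E
python3 - <<'E'
from h import *
a,_=snap('scene','s0'); b,_=snap('side','d0')
cv2.imwrite('pics/both.png',cv2.resize(np.hstack([a,b]),(800,300))[:,:,::-1])
s=state(); print(s['time'],s['tool_pos'],s['tool_rot'],s['contact_force'])
E
```

```text
0.1 [ 0.22398975 -0.58288833  0.23016676] [-9.28344439e-04  9.83229544e-01  1.82369947e-01 -6.96910833e-05] [ 0.39814385 -0.4377509   0.3918333 ]
```

View pics/s0.png

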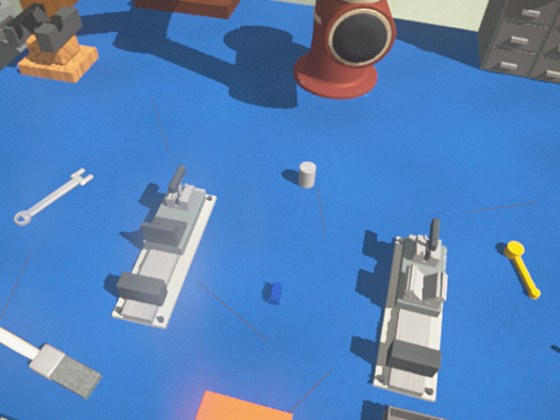

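The left unit (handle near (177,179), stop near (142,290)) seems to carry the angle plate. The right one (handle near (434,240)) has the V-groove. I'll enlarge both.

```bash
python3 - <<'E'
import cv2,numpy as np
a=cv2.imread('pics/s0.png')
cv2.imwrite('pics/c0.png',np.hstack([cv2.resize(a[155:335,105:225],(400,600),interpolation=3),cv2.resize(a[215:395,360:480],(400,600),interpolation=3)]))
E
```

```text
(no output)
```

View pics/c0.png

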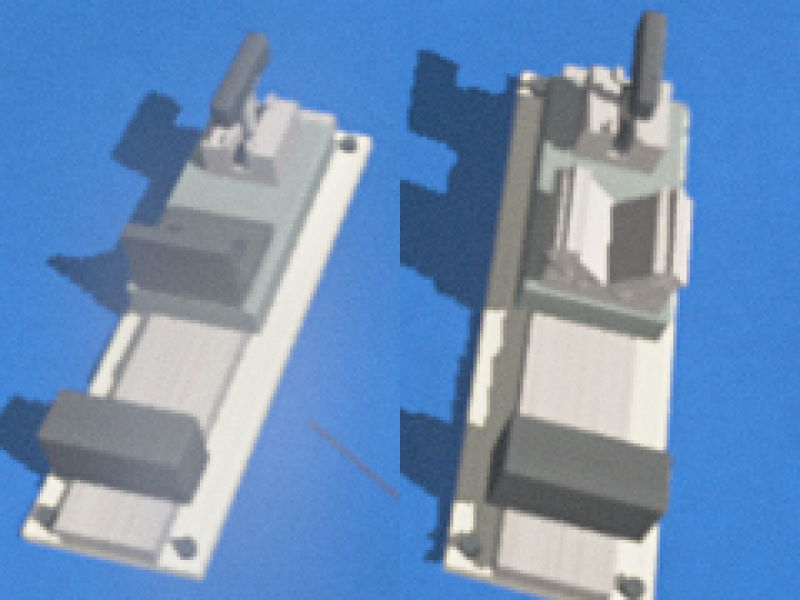

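View pics/d0.png

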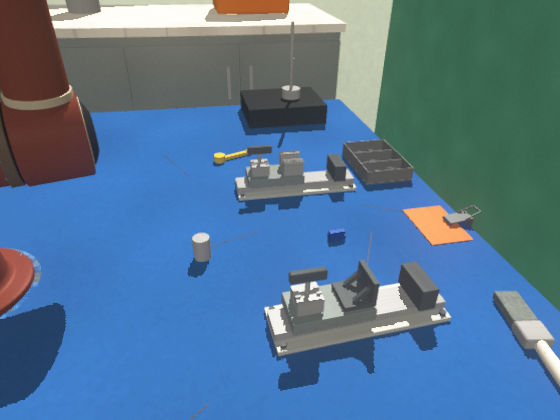

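The left unit carries the ribbed L-shaped angle plate: in the scene crop its bar is at about (177,177) px, and in the side view at about (308,275). The right unit has the V-block.

```bash
python3 - <<'E'
from h import *
p,T=tf('scene'); q,U=tf('side')
h=atz(p,T,(177,177.5),.102); print('scene h',h,'side h',atz(q,U,(308,275),.102))
for z in (0,.01):
  a,b,c=[atz(p,T,u,z) for u in((216.6,196.4),(166.5,328.4),(111.6,317))]
  print(a,b,c,np.linalg.norm(b-a),np.linalg.norm(c-b),np.degrees(np.arctan2(*(b-a)[1::-1])))
# bar ends
e=[atz(p,T,u,.111) for u in((105+258/3.333,155+40/3.333),(105+218/3.333,155+103/3.333))]; print(e,np.linalg.norm(e[1]-e[0]),np.degrees(np.arctan2(*(e[1]-e[0])[1::-1])))
e=[atz(q,U,u,.111) for u in((290,274),(326,268))]; print(e,np.linalg.norm(e[1]-e[0]),np.degrees(np.arctan2(*(e[1]-e[0])[1::-1])))
s=state();w=s['tool_rot'];M=R.from_quat([w[1],w[2],w[3],w[0]]).as_matrix();print(M.round(3)); P=s['tool_pos']
print(M.T@(h+[0,0,.1]-P)/.025)
E
```

```text
scene h [ 0.53789498 -0.19383144  0.102     ] side h [ 0.53788927 -0.19367904  0.102     ]
[ 0.47796768 -0.15129569  0.        ] [ 0.76090456 -0.13715747  0.        ] [ 0.76670109 -0.23014433  0.        ] 0.2832898975370021 0.09316735404797173 2.8606627061246175
[ 0.48607598 -0.14765417  0.01      ] [ 0.76487148 -0.13372289  0.01      ] [ 0.77058316 -0.2253487   0.01      ] 0.2791433517710677 0.09180365311542973 2.8606627061246184
[array([ 0.51985477, -0.18984537,  0.111     ]), array([ 0.56638049, -0.19257099,  0.111     ])] 0.04660548512869744 -3.352733670528145
[array([ 0.51053312, -0.19647228,  0.111     ]), array([ 0.56401177, -0.19417544,  0.111     ])] 0.05352794424203694 2.4592676928411557
[[ 0.933  0.359 -0.   ]
 [ 0.359 -0.933  0.002]
 [ 0.    -0.002 -1.   ]]
[ 17.30176608 -10.02205391   1.1487103 ]
```

Both cameras agree: handle at (0.538, -0.194), rail yaw about 2.9°, and the foot measures 280x92 as it should. Next I go above it.

Emit:
jog_arm:
  targets:
    - [[17.3,-10,1.2],[0,0,2.27],100]
    - [[17.3,-10,1.2],[0,0,2.27],100]
    - [[17.3,-10,1.2],[0,0,2.27],100]
    - [[17.3,-10,1.2],[0,0,2.27],100]
    - [[17.3,-10,1.2],[0,0,2.27],100]
    - [[17.3,-10,1.2],[0,0,2.27],100]
    - [[17.3,-10,1.2],[0,0,2.27],100]
    - [[17.3,-10,1.2],[0,0,2.27],100]

```text
time: 1.1
tool_pos: [0.5387, -0.1934, 0.2009]
tool_rot: [0.0, 1.0, 0.025, -0.0]
contact_force: [0.5, -0.9, -0.3]
gripper_width: 0.995
grasp_force: 0.0
```

```bash
python3 - <<'E'
from h import *
im,d=snap('wrist','w0'); s=state(); print(s['time'],s['tool_pos'],s['joint_pos'],s['contact_force'])
w=s['tool_rot'];print(R.from_quat([w[1],w[2],w[3],w[0]]).as_matrix().round(3))
E
```

```text
1.15 [ 0.54189524 -0.18736654  0.20019818] [-0.46545464 -0.0486043   1.76674373  0.00573001  1.42410797  1.04893182] [-1.43594437  4.36291165  0.07085591]
[[ 0.998  0.056  0.002]
 [ 0.056 -0.998  0.005]
 [ 0.002 -0.005 -1.   ]]
```

View pics/w0.png

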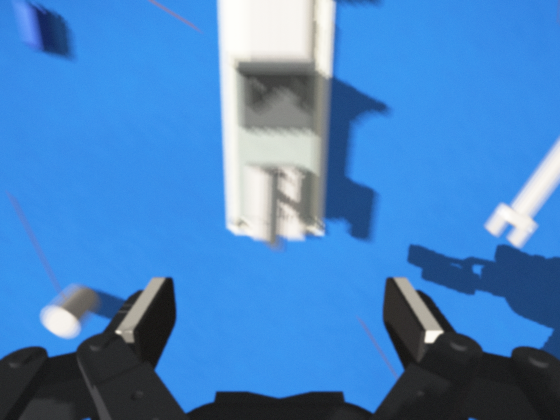

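The wrist view shows the bar at about (270,205) px, slightly blurred because the arm was still settling. I'll settle and take it again.

Emit:
jog_arm:
  targets:
    - [[0,0,0],[0,0,0],100]
    - [[0,0,0],[0,0,0],100]
    - [[0,0,0],[0,0,0],100]

```text
time: 1.52
tool_pos: [0.5373, -0.1965, 0.2013]
tool_rot: [0.0, 1.0, 0.024, -0.0]
contact_force: [-0.8, -0.0, -0.4]
gripper_width: 0.996
grasp_force: 0.0
```

```bash
python3 - <<'E'
from h import *
im,d=snap('wrist','w1'); s=state(); print(s['time'],s['tool_pos'],s['contact_force'])
cv2.imwrite('pics/w1c.png',cv2.resize(im[140:260,200:350],(750,600),interpolation=3)[:,:,::-1])
E
```

```text
1.575 [ 0.53732753 -0.19648473  0.20142881] [ 0.89623022 -0.1790398   0.67588533]
```

View pics/w1c.png

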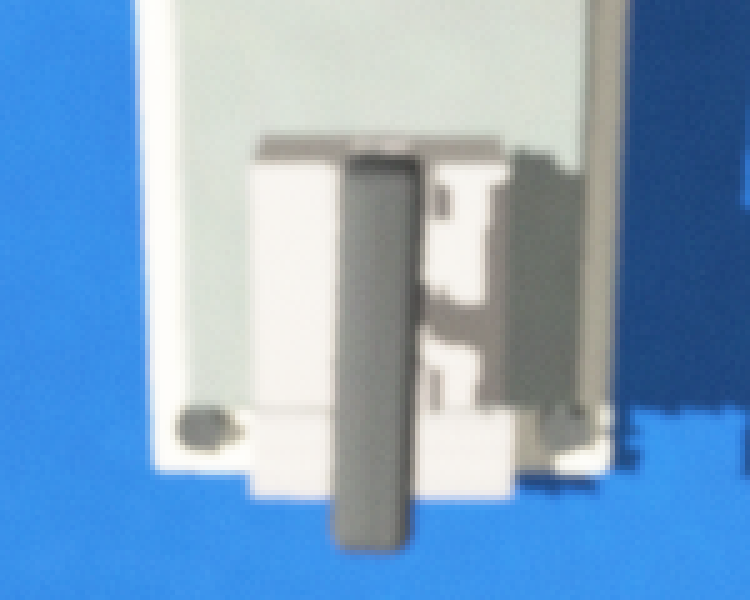

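The bar's top face runs from crop (381,175) to (371,543), centred over the boss.

```bash
python3 - <<'E'
from h import *
p=camera_params('wrist');T=np.load('pics/w1_T.npz')['T'];d=np.load('pics/w1.npy')
a,b=[np.array(c)/5+[200,140] for c in((381,175),(371,543))]
A,B=[atz(p,T,u,.111) for u in(a,b)];m=(A+B)/2
print(A,B,np.linalg.norm(A-B),m,np.degrees(np.arctan2(*(A-B)[1::-1])))
c=(a+b)/2;dd=d[int(c[1]),int(c[0])];print(dd,atd(p,T,c,dd))
# foot edges yaw
e=[atz(p,T,np.array(u)/5+[200,140],.0) for u in((135,10),(152,465))];print(np.degrees(np.arctan2(*(e[0]-e[1])[1::-1])))
s=state();w=s['tool_rot'];M=R.from_quat([w[1],w[2],w[3],w[0]]).as_matrix();print(np.degrees(np.arctan2(M[1,0],M[0,0])))
print(M.T@(np.array([m[0],m[1],.085])-s['tool_pos'])/.025)
E
```

```text
[ 0.56495543 -0.19213179  0.111     ] [ 0.51189943 -0.19312117  0.111     ] 0.05306522577816593 [ 0.53842743 -0.19262648  0.111     ] 1.0683268846329772
0.24608327 [ 0.53944686 -0.19260812  0.11142614]
2.351807686208138
2.733986255855743
[ 0.05101406 -0.15290952  4.6571278 ]
```

Emit:
jog_arm:
  targets:
    - [[0,-0.1,2],[0,0,0],100]
    - [[0,-0.1,3.5],[0,0,0],100]
    - [[0,-0.1,4.6],[0,0,0],60]
    - [[0,-0.1,4.6],[0,0,0],50]
    - [[0,-0.1,4.6],[0,0,0],40]
    - [[0,-0.1,4.6],[0,0,0],40]

```text
time: 2.33
tool_pos: [0.539, -0.1937, 0.0885]
tool_rot: [0.001, 1.0, 0.025, 0.002]
contact_force: [1.1, -0.5, -0.1]
gripper_width: 0.401
grasp_force: 0.0
```

```bash
python3 - <<'E'
from h import *
im,d=snap('wrist','w2'); s=state(); print(s['time'],s['tool_pos'],s['contact_force'],s['gripper_width'])
E
```

```text
2.375 [ 0.53888    -0.19352293  0.08832231] [ 0.04384221  1.09118813 -0.54514905] 0.39806861454579257
```

View pics/w2.png

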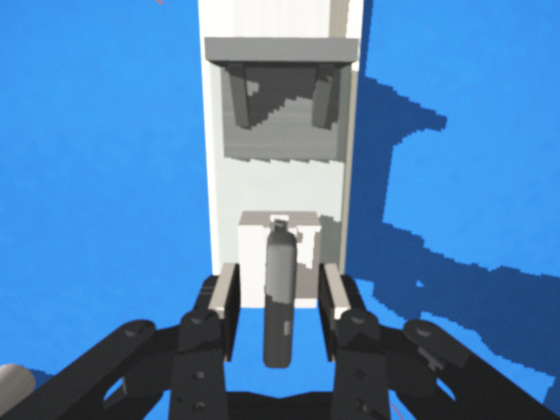

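The bar at (280,300) px lies centred between the pads. I go 4 mm deeper and close.

Emit:
jog_arm:
  targets:
    - [[0,0,0.15],[0,0,0],40]
    - [[0,0,0.15],[0,0,0],0]
    - [[0,0,0.15],[0,0,0],0]
    - [[0,0,0.15],[0,0,0],0]
    - [[0,0,0.15],[0,0,0],0]
    - [[0,0,0.15],[0,0,0],0]

```text
time: 3.12
tool_pos: [0.5379, -0.1931, 0.0827]
tool_rot: [0.0, 1.0, 0.025, 0.0]
contact_force: [-0.4, -2.7, 1.1]
gripper_width: 0.129
grasp_force: 59.7
```

Emit:
jog_arm:
  targets:
    - [[0,0,-0.2],[0,0,0],0]
    - [[0,0,-0.4],[0,0,0],0]
    - [[0,0,-0.6],[0,0,0],0]
    - [[0,0,-0.78],[0,0,0],0]
    - [[0,0,-0.78],[0,0,0],0]
    - [[0,0,-0.78],[0,0,0],0]

```text
time: 3.88
tool_pos: [0.5366, -0.1928, 0.0993]
tool_rot: [-0.0, 1.0, 0.025, -0.001]
contact_force: [4.0, -6.1, -12.4]
gripper_width: 0.13
grasp_force: 58.3
```

Emit:
jog_arm:
  targets:
    - [[0,0,-0.08],[0,0,0],0]
    - [[0,0,-0.08],[0,0,-1],0]
    - [[0,0,-0.08],[0,0,-2],0]
    - [[0,0,-0.08],[0,0,-3],0]
    - [[0,0,-0.08],[0,0,-4],0]
    - [[0,0,-0.08],[0,0,-5],0]
    - [[0,0,-0.08],[0,0,-5],0]

```text
time: 4.75
tool_pos: [0.5363, -0.1926, 0.1009]
tool_rot: [-0.001, 0.931, 0.366, -0.001]
contact_force: [3.0, -4.6, -12.7]
gripper_width: 0.128
grasp_force: 58.3
```

Emit:
jog_arm:
  targets:
    - [[0,0,0],[0,0,-1],0]
    - [[0,0,0],[0,0,-2],0]
    - [[0,0,0],[0,0,-3],0]
    - [[0,0,0],[0,0,-4],0]
    - [[0,0,0],[0,0,-5],0]
    - [[0,0,0],[0,0,-6],0]
    - [[0,0,0],[0,0,-6],0]

```text
time: 5.62
tool_pos: [0.536, -0.1926, 0.1007]
tool_rot: [-0.002, 0.702, 0.713, -0.001]
contact_force: [2.1, -4.5, -13.1]
gripper_width: 0.134
grasp_force: 58.3
```

```bash
python3 - <<'E'
from h import *
im,d=snap('wrist','w3'); s=state(); print(s['time'],s['tool_pos'],s['contact_force'],s['ft_torque'],s['joint_pos'])
E
```

```text
5.675 [ 0.53603729 -0.19254214  0.10073931] [  3.12409808  -5.28614058 -14.0048193 ] [-1.04329277 -0.48784412  0.04544124] [-4.74883894e-01  4.10423507e-02  1.85177317e+00 -1.28626398e-03
  1.25235057e+00 -4.89521988e-01]
```

View pics/w3.png

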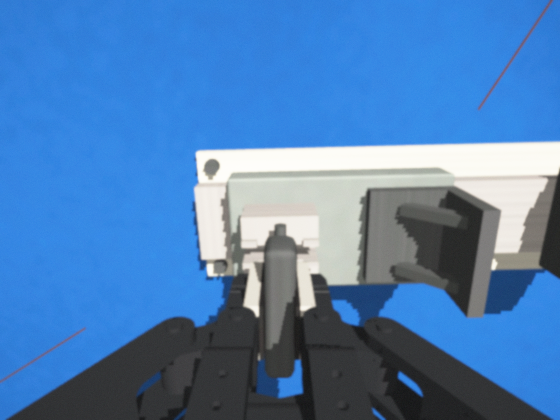

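The bar at (280,300) now lies across the rail, firmly held. I'll let it down into the notch.

Emit:
jog_arm:
  targets:
    - [[0,0,0.08],[0,0,0],0]
    - [[0,0,0.16],[0,0,0],0]
    - [[0,0,0.24],[0,0,0],0]
    - [[0,0,0.3],[0,0,0],0]
    - [[0,0,0.3],[0,0,0],0]

```text
time: 6.3
tool_pos: [0.5363, -0.1926, 0.0944]
tool_rot: [-0.001, 0.702, 0.712, -0.001]
contact_force: [0.2, -5.8, -11.2]
gripper_width: 0.127
grasp_force: 58.5
```

Emit:
jog_arm:
  targets:
    - [[0,0,0.06],[0,0,0],0]
    - [[0,0,0.12],[0,0,0],0]
    - [[0,0,0.12],[0,0,0],0]

```text
time: 6.68
tool_pos: [0.5378, -0.1927, 0.0941]
tool_rot: [-0.0, 0.702, 0.712, 0.0]
contact_force: [-2.9, -3.0, -3.9]
gripper_width: 0.128
grasp_force: 59.7
```

Contact took up the load, so the pin rests in the notch. Now I slide, still holding it.

Emit:
jog_arm:
  targets:
    - [[0.01,0.3,0.03],[0,0,0],0]
    - [[0.02,0.6,0.03],[0,0,0],0]
    - [[0.03,1.0,0.03],[0,0,0],0]
    - [[0.04,1.4,0.03],[0,0,0],0]
    - [[0.055,1.8,0.03],[0,0,0],0]
    - [[0.07,2.2,0.03],[0,0,0],0]
    - [[0.08,2.5,0.03],[0,0,0],0]
    - [[0.08,2.5,0.03],[0,0,0],0]

```text
time: 7.68
tool_pos: [0.6025, -0.1902, 0.094]
tool_rot: [0.002, 0.702, 0.712, 0.001]
contact_force: [1.3, -2.0, 3.2]
gripper_width: 0.13
grasp_force: 60.8
```

Emit:
jog_arm:
  targets:
    - [[0,0.15,0],[0,0,0],0]
    - [[0.01,0.3,0],[0,0,0],0]
    - [[0.01,0.4,0],[0,0,0],0]
    - [[0.01,0.4,0],[0,0,0],0]

```text
time: 8.18
tool_pos: [0.6088, -0.19, 0.0939]
tool_rot: [-0.001, 0.702, 0.712, -0.002]
contact_force: [-10.3, -2.7, 11.1]
gripper_width: 0.125
grasp_force: 62.0
```

The stop is met: 71 mm travelled, with -10 N along the rail. I release and rise.

Emit:
jog_arm:
  targets:
    - [[0,-0.08,-0.03],[0,0,0],0]
    - [[0,-0.08,-0.03],[0,0,0],40]
    - [[0,-0.08,-0.03],[0,0,0],40]
    - [[0,-0.08,-0.03],[0,0,0],40]
    - [[0,-0.08,-1],[0,0,0],40]
    - [[0,-0.08,-3],[0,0,0],40]
    - [[0,-0.08,-5],[0,0,0],40]
    - [[0,-0.08,-5],[0,0,0],40]

```text
time: 9.18
tool_pos: [0.6113, -0.1904, 0.2245]
tool_rot: [0.005, 0.702, 0.712, 0.002]
contact_force: [-0.1, -0.6, -0.6]
gripper_width: 0.4
grasp_force: 0.0
```

```bash
python3 - <<'E'
from h import *
w,d=snap('wrist','w4'); b,_=snap('side','d1'); s=state(); print(s['time'],s['tool_pos'],s['contact_force'])
cv2.imwrite('pics/f.png',np.hstack([cv2.resize(w[100:420,140:],(400,305)),cv2.resize(b[230:370,250:460],(400,305),interpolation=3)])[:,:,::-1])
p=camera_params('wrist');T=np.load('pics/w4_T.npz')['T']
v,u=np.mgrid[0:420:2,0:560:2];n=cv2.undistortPoints(np.stack([u,v],-1).reshape(-1,1,2).astype(float),K(p),np.array(p['dist'],float))[:,0]
D=d[v,u].ravel();X=(T[:3,:3]@(np.c_[n,np.ones(len(n))]*D[:,None]).T).T+T[:3,3]
k=(D>0)&(abs(X[:,0]-.609)<.04)&(abs(X[:,1]+.19)<.04)&(X[:,2]>.095)&(X[:,2]<.14);print(k.sum(),np.percentile(X[k],[2,50,98],axis=0))
E
```

```text
9.275 [ 0.60858016 -0.18933924  0.21823426] [ 0.28994787  0.28256887 -0.62792105]
313 [[ 0.60215605 -0.21439542  0.11542299]
 [ 0.60785889 -0.18568441  0.12305165]
 [ 0.61366166 -0.16135309  0.12458255]]
```

View pics/f.png

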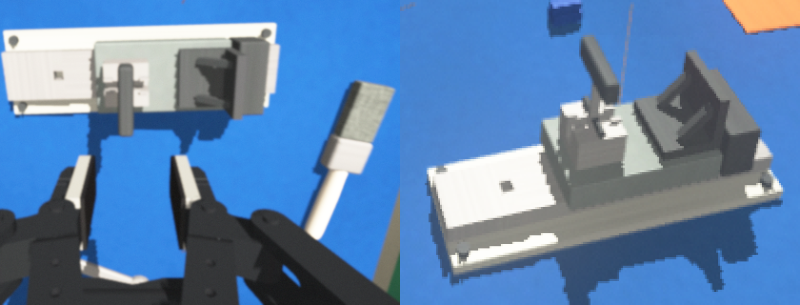

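The bar sits across the rail with its top at about 0.124, which is the rest notch height. The plate is flush with the stop and the gripper is clear, so I'm handing in.

```bash
python3 -c "
from plant import *
print(job_done())"
```

```text
the job is handed in; nothing more can be done
None
```

The job is handed in: the angle-plate pin is parked in its rest notch, that slide is against its stop block, and I never touched the V-block slide; no verdict was returned.

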